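# Fold the trivet and put it away

## Robot

A 7-joint arm with a two-finger parallel gripper is mounted at the origin on the work surface. World frame = base frame: x ahead of the robot, y to its left, z up, the work surface at z = 0. Lengths are in m, angles in rad, forces in N, time in s.
With the tool pointing down it reaches from about 0.35 to 0.9 m from the base axis. Payload 7.2 kg.
Tool frame: the origin (TCP) lies at the very end of the fingers, on their centre line; the grasp point (between the pads) lies 19 mm behind it; z points along the fingers, y is the line along which they close (so a half turn about z gives the same grasp; the last joint's range is limited). The gripper opens to 88 mm and grips with 3 to 60 N. Pads are 20 mm wide; open, the fingers measure 115 mm over their backs; the gripper's body (75 mm by 178 mm) begins 61 mm behind the grasp point.
Start: joints at [-1.244, 0.411, -0.013, 1.596, 0.006, 1.134, -0.082], TCP at [0.24, 0.577, 0.223] pointing down, gripper open.
Joint ranges: [-2.95, 2.95], [-0.29, 1.99], [-1.47, 1.44], [0.14, 2.54], [-1.03, 4.17], [0.13, 1.85], [-2.86, 2.86]. Speed limits (rad/s): [2.39, 2.39, 3.01, 3.01, 3.14, 3.14, 3.14].

## Interface

Orientations are given as [roll, pitch, yaw] about the fixed x, y, z axes, in that order (R = Rz(yaw) Ry(pitch) Rx(roll)).
In Python, from bench import robot, eyes, hand_in gives the robot as it stands. The module is installed in compiled form; this text tells all that it offers.
- The arm moves only by the tool drive_tool, never from a script. Its argument "deltas" is text: rows parted by semicolons, each of 7 numbers parted by spaces: the shift along the tool's x, y, z in cm, then the turn, a rotation vector about the tool's x, y, z in degrees, then the closure in counts, from 0 (fully open) to 255 (shut). In form: dx dy dz rx ry rz jaw; .... A call has 1 to 12 rows; each row is the pose to reach, as a shift and turn from the pose commanded when the call began, along the tool's axes at that moment; what a row does not reach only later rows make up. A row lasts 1/8 s, in which the tool goes at most 62.5 mm and 10.7 degrees, less where a joint would pass 70% of its speed; a pose out of reach is approached as far as the arm can. A call with a gripper value outside its range is refused whole. The fingers move at their own pace and stop on an object; the grip force is fixed at half the most. Time passes only in rows, so rows that repeat a pose let the fingers close. It gives the time, the measured TCP pose, the force, the opening and the grip force at its end, in the units of the state.
- robot.get_obs(): the state, without advancing time (a new reading comes with each control period).
- eyes.grab_frame(name): name is "scene" or "top" or "wrist"; returns a dict with "img" (400x640x3 uint8, blue, green, red), "z_map" (400x640 float32, m along the optical axis (not along the pixel's ray), 0 where there is no reading), "fov_y" (degrees; the focal length in pixels is half the picture's height over the tangent of half this angle, whatever the lens; pixels are square), "cx", "cy" (the principal point, pixels), "T" (4x4, takes a point from camera to world coordinates); the wrist camera has in their place "tool_from_camera" (4x4, takes a point from camera to tool coordinates, whose origin is the TCP and whose axes are the flange's). Camera axes: x right, y down, z forward; pixel columns grow to the right and rows downward; lengths in m; the calibration is good to about 2 mm. A picture is of the moment at which its call begins: read the wrist's pose just before it.
- hand_in(): hands the job in; it is judged then, once.
The state is a dict: "clock": time; "joints": joint angles; "qd": joint speeds; "joint_efforts": joint torques, N m; "eef_pos": TCP position; "eef_rot": TCP orientation; "contact_force": force on the tool from outside, world axes, zero at the start; "ft_torque": the same for the moment, N m; "finger_gap": opening from 0.0 (shut) to 1.0 (fully open); "gripper_force": force on a finger pad.
Only numpy, scipy, OpenCV 4.12 (cv2) and the standard library are available. Lean on these libraries where they do the work, as an engineer would, in place of code of your own. Each camera call takes 0.05 s, during which the arm holds its last target. There are 200 camera calls.

## Task

Fold up the open pot trivet on the table in the order its joints need: first the short wooden bar fully against the long one, then both together fully against the green iron bar, and last swing the red hook shut over the end of the folded bars. Then pick up the folded trivet and lower it by hand, not dropping it, into the storage tray of its own colour (the green one), lying flat and square inside the rims, either way round, still folded and hooked; let go, and leave the glasses, the sugar pot and the jug lid where they stand.

Things in the scene. Friction and masses are not known exactly. Their poses are not given: they have to be found in the camera images.
- trivet: Green iron base bar (160 x 22 x 22, 0.6 kg) of the loose folding trivet (about 0.78 kg in all); stays put when a bar is pushed slowly. Origin: centre of its underside; own x along the bar; the bars fold onto its +y side. Steel straps on top reach z 25, pins 28. Wooden bars and hook lie beside it, z 3 to 22, on feet. Short bar hits the iron bar, and hook the long bar, if folded in the wrong order.
- bundle_mid (a point): Fixed to the iron bar at its own x 0, y 24, z 0: centre of the folded outline, on its underside. Folded and hooked, the trivet spans the iron bar's own x -98 to 101, y -11 to 59 (hook lip; only to 45 for x > -60). Grip it across iron bar and long bar round x 0, y 16: faces at y -11 and y 43, 54 wide.
- long_bar (a joint): Hinge of the long wooden bar on the iron bar, rad. 0 = folded, parallel to the iron bar; grows to 2.2 opening clockwise seen from above. Pivot at the iron bar's own x 90, y 36. Bar 14 wide, from 4 behind the pivot to 166 beyond. Dry friction 0.10 N m: stays where left.
- long_bar_pivot (a point): Pivot axis of the long bar, at the height of the bar's top (22 mm above the table).
- long_bar_end (a point): Free end of the long bar, on its centre line 166 mm from its pivot, at its top (22 mm).
- short_bar (a joint): Hinge of the short wooden bar near the long bar's free end, rad. 0 = folded against the long bar's inner side (facing the iron bar when folded); grows to 2.2 opening clockwise from above. Pivot 156 along the long bar, 16 to its inner side. Bar 14 wide, from 7 behind the pivot to 125 beyond. Dry friction 0.03 N m: stays where left.
- short_bar_pivot (a point): Pivot axis of the short bar, at the height of the bar's top (22 mm).
- short_bar_end (a point): Free end of the short bar, on its centre line 125 mm from its pivot, at its top (22 mm).
- hook (a joint): Hinge of the red L-shaped hook on the iron bar's other end, rad. 0 = shut: arm (12 wide, 59 long) along the iron bar's own +y from its pivot at own x -92, y 0; lip (10 thick, inner face 49 from the pivot, reaching 26) over the outer side of the long bar's end. Grows to 1.8 opening counter-clockwise from above. Dry friction 0.03 N m: stays where left.
- hook_pivot (a point): Pivot axis of the red hook, at its top (22 mm).
- hook_end (a point): On the centre line of the hook's arm, 54 mm from its pivot, at its top (22 mm): where the lip begins.
- green_tray: Green storage tray fixed on the table, the trivet's own place. Origin: centre of its underside; own x along its length. Inside 216 x 86 (outside 226 x 96), floor top 4 above the table, rims 5 thick, tops 12 above the table; the long rims are open over the middle 120 for fingers.
- green_tray_floor (a point): Centre of the green tray's floor, on its top face (4 mm above the table).
- blue_tray: Blue storage tray of the same shape and size, for another trivet; empty, fixed. Green and blue trays change sides from one start to the next. Origin: centre of underside.
- glass_a: Upright steel glass, 70 across, 105 high, close beside the trivet; bystander. Origin: centre of underside.
- glass_b: Upright steel glass, 70 across, 105 high; bystander. Origin: centre of underside.
- sugar_pot: White ceramic sugar pot, 84 across, 81 high; bystander. Origin: centre of underside.
- jug_lid: Yellow plastic jug lid, 100 across, 29 high with its knob; bystander. Origin: centre of underside.
There are look-alikes about, which are no part of the job. Leave any black look-alike of the trivet alone. Of the things shaped like the green_tray, the green one is meant.

How it is judged:
On the way, in this order (a step that is already met when the one before it is completed fails the run):
1. the short bar is folded against the long bar while the long bar and the hook are still open (value of joint short_bar below 0.12 rad and value of joint long_bar above 0.6 rad and value of joint hook above 0.5 rad), for 0.1 s.
2. both wooden bars are folded against the iron bar, the hook still open (value of joint each of short_bar, long_bar below 0.12 rad and value of joint hook above 0.5 rad), for 0.1 s.
3. the hook is shut over the folded bars (value of joint each of short_bar, long_bar below 0.12 rad and value of joint hook below 0.15 rad), for 0.1 s.
4. the trivet is lowered into the green tray between the fingers, not dropped (all of step 3 and horizontal distance between bundle_mid and green_tray_floor below 0.03 m and z of bundle_mid in the frame of green_tray_floor below 0.012 m and contact force between the fingers and trivet above 1 N), for 0.04 s.
At the end, for the whole second after the job is handed in: The trivet is folded and hooked (wooden bars within 0.12 rad of folded, hook within 0.15 rad of shut), its middle within 16 mm of the middle of the green tray, long sides within 0.12 rad of parallel, lying flat on the tray's floor (within 5 mm in height, 0.06 rad in tilt), at rest and let go (all of step 3 and horizontal distance between bundle_mid and green_tray_floor below 0.016 m and z of bundle_mid in the frame of green_tray_floor below 0.005 m and angle between trivet's own z axis and vertical below 0.06 rad and angle between the x axis of trivet and the x axis of green_tray, either way round below 0.12 rad and linear speed of trivet below 0.02 m/s); the robot touches nothing.
It fails at once if the steel glass beside the trivet is shoved more than 25 mm or tipped (distance of glass_a from where it was at the start of the episode above 0.025 m or angle between glass_a's own z axis and vertical above 0.35 rad).
It fails at once if the other steel glass is shoved more than 25 mm or tipped (distance of glass_b from where it was at the start of the episode above 0.025 m or angle between glass_b's own z axis and vertical above 0.35 rad).
It fails at once if the sugar pot is shoved more than 25 mm or tipped (distance of sugar_pot from where it was at the start of the episode above 0.025 m or angle between sugar_pot's own z axis and vertical above 0.35 rad).
It fails at once if the jug lid is shoved more than 25 mm or tipped (distance of jug_lid from where it was at the start of the episode above 0.025 m or angle between jug_lid's own z axis and vertical above 0.35 rad).
It also fails if it takes over 70 s, if anything falls off the work surface, if the arm or the gripper's body presses on something with over 40 N, if the wrist force passes 120 N, or if a joint passes its speed limit or range.

## Working session

There is one attempt and no reset: what is moved stays moved. The work goes in short steps, Python scripts to look and compute and a tool call to move; the robot and the scene stay as the last step left them, time stands still between calls to the robot, and variables do not carry over. Pictures are saved under pics/ and viewed, at most 11 in all, crops included, and the job is handed in when it is done.

Besides the shell and the picture viewer there is one more tool, called after "Call:" as a command line: name --argument value ..., lists and objects as JSON in quotes. drive_tool: Moves the arm, as the interface text tells. Its arguments: {"type":"object","properties":{"deltas":{"type":"string"}},"required":["deltas"]}

```bash
mkdir -p pics; cat > h.py <<'E'
import numpy as np, cv2
from bench import robot, eyes, hand_in
from scipy.spatial.transform import Rotation as R
def cloud(f,T=None):
    z=f["z_map"];h,w=z.shape;fl=h/2/np.tan(np.radians(f["fov_y"])/2)
    v,u=np.mgrid[:h,:w]
    P=np.stack([(u-f["cx"])/fl*z,(v-f["cy"])/fl*z,z],-1)
    T=f["T"] if T is None else T
    W=P@T[:3,:3].T+T[:3,3]; W[z==0]=np.nan
    return W
def wristT(f,o):
    T=np.eye(4);T[:3,:3]=R.from_euler("xyz",o["eef_rot"]).as_matrix();T[:3,3]=o["eef_pos"]
    return T@f["tool_from_camera"]
E
python3 - <<'E'
from h import *
print({k:np.round(v,3) for k,v in robot.get_obs().items()})
for n in("top","scene"):
    f=eyes.grab_frame(n);cv2.imwrite(f"pics/{n}0.png",f["img"]);np.savez(f"{n}0.npz",img=f["img"],W=cloud(f));print(n,f["fov_y"],np.round(f["T"],3).tolist())
E
```

```text
{'clock': np.float64(0.0), 'joints': array([-1.244,  0.412, -0.013,  1.597,  0.006,  1.134, -0.082]), 'qd': array([ 0.001, -0.002,  0.001,  0.001, -0.001, -0.002,  0.001]), 'joint_efforts': array([-1.0000e-03, -5.8796e+01,  6.4100e-01, -2.9108e+01, -5.4000e-02,
        1.8000e-02,  0.0000e+00]), 'eef_pos': array([0.24 , 0.576, 0.222]), 'eef_rot': array([-3.14 ,  0.   ,  2.747]), 'contact_force': array([ 0.114, -0.123,  0.113]), 'ft_torque': array([-0.039, -0.012,  0.011]), 'gripper_force': np.float64(0.0), 'finger_gap': np.float64(1.0)}
top 48.143157666610406 [[-0.016, -0.995, 0.095, 0.331], [-1.0, 0.016, 0.0, -0.143], [-0.002, -0.095, -0.995, 1.744], [0.0, 0.0, 0.0, 1.0]]
scene 57.09897210217665 [[0.62, 0.674, -0.401, 0.95], [0.785, -0.526, 0.327, -0.486], [0.01, -0.518, -0.856, 0.987], [0.0, 0.0, 0.0, 1.0]]
```

View pics/top0.png

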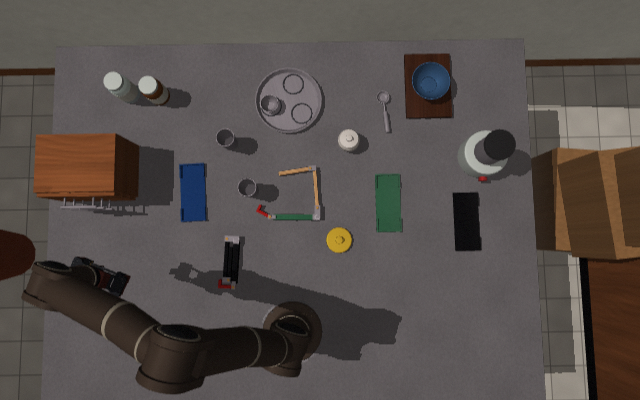

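Top view: the open green trivet with red hook is at (290,195). A black folded look-alike is at (232,262). Trays are green (388,203), blue (193,192) and black (466,221). Glasses are at (248,188) and (225,138), the sugar pot at (349,140) and the lid at (339,240). I choose the trivet at (290,195) and the green tray at (388,203), and will check them in a close crop.

```bash
python3 - <<'E'
from h import *
a=np.load("top0.npz");c=a["img"][150:250,220:420];cv2.imwrite("pics/crop_top.png",cv2.resize(c,None,fx=4,fy=4,interpolation=cv2.INTER_CUBIC))
W=a["W"];hsv=cv2.cvtColor(a["img"],cv2.COLOR_BGR2HSV)
def st(n,m):
    P=W[m&np.isfinite(W[...,0])];r=cv2.minAreaRect(P[:,:2].astype(np.float32));print(n,len(P),np.round(r[0],3),np.round(r[1],3),round(r[2],1),"z",np.round(np.percentile(P[:,2],[5,50,95]),3))
u=np.arange(640)[None]+np.zeros((400,1));v=np.arange(400)[:,None]+np.zeros((1,640))
H,S,V=hsv[...,0],hsv[...,1],hsv[...,2]
g=(H>45)&(H<90)&(S>80);win=lambda x0,x1,y0,y1:(u>x0)&(u<x1)&(v>y0)&(v<y1)
st("tray",g&win(365,410,165,240)); st("iron",g&win(265,325,200,230)); st("hook",((H<6)|(H>174))&(S>120)&win(245,275,195,225))
wood=(H>8)&(H<22)&(S>80)
st("short",wood&win(270,308,160,180)); st("long",wood&win(311,330,160,215)); 
for n,w in(("ga",(236,262,172,206)),("gb",(212,240,122,155)),("pot",(334,364,122,156)),("lid",(322,356,224,256))):
    m=win(*w)&(W[...,2]>0.015); st(n,m)
for p in ((280,174),(312,169),(317,213),(272,216),(262,210)): print(p,np.round(W[p[1],p[0]],3))
E
```

```text
tray 1394 [ 0.484 -0.377] [0.224 0.096] 0.4 z [-0.003  0.004  0.012]
iron 181 [ 0.434 -0.01 ] [0.136 0.02 ] 88.9 z [0.012 0.022 0.027]
hook 55 [0.46  0.108] [0.05  0.029] 62.3 z [-0.     0.021  0.03 ]
short 130 [ 0.612 -0.008] [0.015 0.117] 8.2 z [0.001 0.02  0.029]
long 137 [ 0.539 -0.097] [0.149 0.015] 3.8 z [0.012 0.022 0.029]
ga 218 [0.526 0.153] [0.099 0.069] 5.4 z [0.02  0.072 0.107]
gb 275 [0.732 0.236] [0.068 0.066] 44.5 z [0.022 0.072 0.107]
pot 391 [ 0.726 -0.227] [0.081 0.079] 88.3 z [0.039 0.067 0.078]
lid 291 [ 0.345 -0.185] [0.092 0.092] 89.1 z [0.015 0.018 0.03 ]
(280, 174) [0.598 0.039 0.03 ]
(312, 169) [ 0.617 -0.085  0.025]
(317, 213) [ 0.446 -0.101  0.016]
(272, 216) [0.437 0.072 0.025]
(262, 210) [ 0.462  0.114 -0.001]
```

View pics/crop_top.png

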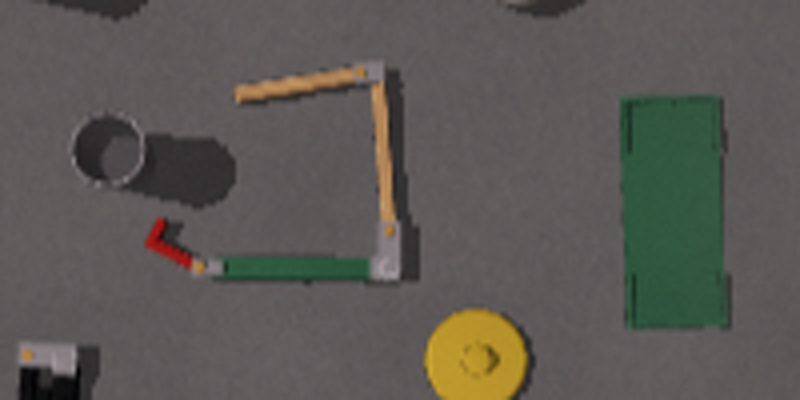

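View pics/scene0.png

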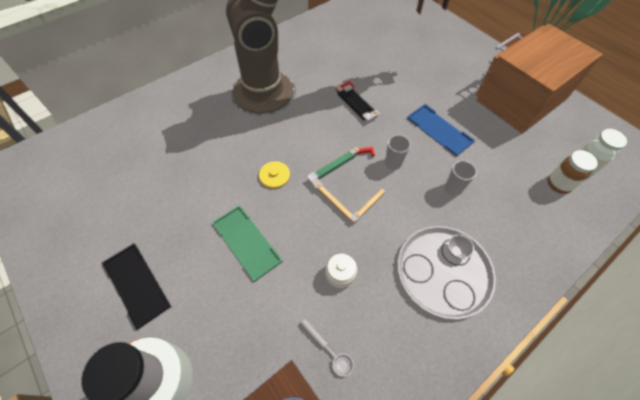

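The crop confirms it: green iron bar, wooden bars and red hook at crop (200,267)-(390,270); green tray at (675,210). The iron bar's own x runs along world -y. I'm moving above the trivet for a close look.

Call:
drive_tool --deltas "-49 -42 -6 0 0 67.4 0;-49 -42 -6 0 0 67.4 0;-49 -42 -6 0 0 67.4 0;-49 -42 -6 0 0 67.4 0;-49 -42 -6 0 0 67.4 0;-49 -42 -6 0 0 67.4 0;-49 -42 -6 0 0 67.4 0;-49 -42 -6 0 0 67.4 255;-49 -42 -6 0 0 67.4 255;-49 -42 -6 0 0 67.4 255;-49 -42 -6 0 0 67.4 255;-49 -42 -6 0 0 67.4 255"

```text
clock: 1.6
eef_pos: [0.5314, -0.0013, 0.2824]
eef_rot: [-3.141, 0.001, 1.567]
contact_force: [0.5, -0.2, 0.4]
finger_gap: 0.469
gripper_force: 0.0
```

```bash
cat > look.py <<'E'
import sys
from h import *
# look.py name : wrist picture; prints measured points from colour blobs
def main(name):
    o=robot.get_obs();f=eyes.grab_frame("wrist");W=cloud(f,wristT(f,o))
    cv2.imwrite(f"pics/{name}.png",f["img"]);np.savez(f"{name}.npz",img=f["img"],W=W)
    print("tcp",np.round(o["eef_pos"],4),np.round(o["eef_rot"],3),np.round(o["joints"],2),"t",round(float(o["clock"]),2))
    hsv=cv2.cvtColor(f["img"],cv2.COLOR_BGR2HSV);H,S=hsv[...,0],hsv[...,1]
    inb=(W[...,2]>.014)&(W[...,2]<.032)&(W[...,1]>-.16)&(W[...,1]<.19)&(W[...,0]>.38)
    for n,m in(("green",(H>45)&(H<90)&(S>70)),("red",((H<6)|(H>174))&(S>110)),("wood",(H>8)&(H<22)&(S>70))):
        mm=(m&inb).astype(np.uint8);k,lab,st,_=cv2.connectedComponentsWithStats(mm)
        for i in range(1,k):
            if st[i,4]<150: continue
            P=W[lab==i];c,s,_=cv2.minAreaRect(P[:,:2].astype(np.float32));b=cv2.boxPoints((c,s,_))
            print(n,st[i,4],np.round(c,4),np.round(s,3),"z",round(float(np.median(P[:,2])),4),"corners",np.round(b,3).tolist())
    g=W[(W[...,2]>.085)&(W[...,2]<.112)&(W[...,1]>.08)&(W[...,1]<.25)&(W[...,0]<.62)]
    if len(g)>50: print("glassA top",len(g),np.round(cv2.minEnclosingCircle(g[:,:2].astype(np.float32)),3) if 0 else cv2.minEnclosingCircle(g[:,:2].astype(np.float32)))
main(sys.argv[1])
E
python3 look.py w1
```

```text
tcp [ 0.5314 -0.0013  0.2824] [-3.141e+00  1.000e-03  1.567e+00] [-0.56  0.21  0.56  1.77 -0.12  1.19  0.03] t 1.6
green 1259 [ 0.4358 -0.0074] [0.149 0.021] z 0.0226 corners [[0.42399999499320984, -0.0820000022649765], [0.4449999928474426, -0.0820000022649765], [0.4480000138282776, 0.06700000166893005], [0.4269999861717224, 0.06700000166893005]]
red 452 [0.4615 0.1052] [0.052 0.032] z 0.0225 corners [[0.4350000023841858, 0.09000000357627869], [0.46299999952316284, 0.07500000298023224], [0.4880000054836273, 0.11999999731779099], [0.46000000834465027, 0.13500000536441803]]
wood 740 [ 0.614  -0.0115] [0.014 0.118] z 0.0225 corners [[0.5979999899864197, 0.04600000008940697], [0.6159999966621399, -0.07100000232458115], [0.6299999952316284, -0.0689999982714653], [0.6119999885559082, 0.04800000041723251]]
wood 658 [ 0.5342 -0.0979] [0.113 0.014] z 0.0223 corners [[0.47699999809265137, -0.09399999678134918], [0.4779999852180481, -0.1080000028014183], [0.5910000205039978, -0.10199999809265137], [0.5899999737739563, -0.08699999749660492]]
glassA top 1273 ((0.5431444644927979, 0.15393687784671783), 0.034938786178827286)
```

View pics/w1.png

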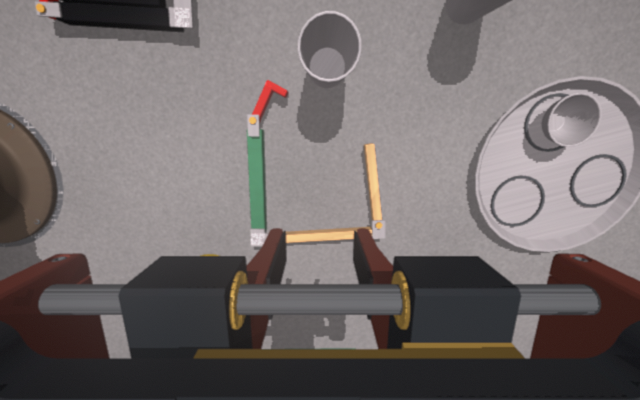

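The wrist view shows the whole trivet clear: short bar end (370,147), long bar (320,237), hook (270,90), glass A rim (330,45). Sizes and heights match the description. The order is short bar first, so I'm descending beyond its outer side with the fingers shut.

Call:
drive_tool --deltas "2.3 6.2 5 0 0 0 255;2.3 12.4 8 0 0 0 255;2.3 12.4 14 0 0 0 255;2.3 12.4 20 0 0 0 255;2.3 12.4 25 0 0 0 255;2.3 12.4 27.2 0 0 0 255;2.3 12.4 27.2 0 0 0 255"

```text
clock: 2.52
eef_pos: [0.6543, 0.0248, 0.01]
eef_rot: [-3.139, -0.0, 1.572]
contact_force: [0.8, -0.9, 1.5]
finger_gap: 0.002
gripper_force: 0.0
```

Call:
drive_tool --deltas "0 -2.2 0 0 0 0 255;-0.2 -4 0 0 0 0 255;-0.4 -5.7 0 0 0 0 255;-1.1 -7.3 0 0 0 0 255;-1.9 -8.8 0 0 0 0 255;-3.2 -10.1 0 0 0 0 255;-4.6 -11.2 0 0 0 0 255;-6.3 -12 0 0 0 0 255;-8.1 -12.5 0 0 0 0 255;-8.8 -12.6 0 0 0 0 255;-9.2 -12.6 0 0 0 0 255;-9.2 -12.6 0 0 0 0 255"

```text
clock: 4.03
eef_pos: [0.5292, -0.0679, 0.0105]
eef_rot: [-3.141, -0.001, 1.571]
contact_force: [-0.6, 2.3, 1.4]
finger_gap: 0.006
gripper_force: 1.1
```

```bash
python3 look.py w2
```

```text
tcp [ 0.5292 -0.0679  0.0105] [-3.141e+00 -1.000e-03  1.571e+00] [-0.28  0.57  0.42  2.02 -0.38  0.63  0.39] t 4.03
green 13323 [ 0.4356 -0.013 ] [0.15  0.023] z 0.0225 corners [[0.421999990940094, -0.08799999952316284], [0.4449999928474426, -0.08799999952316284], [0.4490000009536743, 0.06199999898672104], [0.4259999990463257, 0.06199999898672104]]
wood 1015 [ 0.6084 -0.0826] [0.042 0.01 ] z 0.0219 corners [[0.5879999995231628, -0.07800000160932541], [0.5879999995231628, -0.08799999952316284], [0.6290000081062317, -0.08699999749660492], [0.6290000081062317, -0.07699999958276749]]
```

Call:
drive_tool --deltas "1.5 0 0 0 0 0 255;3 0 0 0 0 0 255;3 0 -6 0 0 0 255;3 0 -12 0 0 0 255;1 0 -17 0 0 0 255;1 0 -20 0 0 0 255;1 0 -20 0 0 0 255"

```text
clock: 4.95
eef_pos: [0.5305, -0.0573, 0.2128]
eef_rot: [3.137, -0.001, 1.571]
contact_force: [-0.8, -0.3, -0.3]
finger_gap: 0.002
gripper_force: 0.0
```

```bash
python3 look.py w3
```

```text
tcp [ 0.5305 -0.0573  0.2128] [ 3.137e+00 -1.000e-03  1.571e+00] [-0.46  0.29  0.59  1.86 -0.18  1.04  0.2 ] t 4.95
green 1986 [ 0.4358 -0.0078] [0.15  0.022] z 0.0226 corners [[0.4230000078678131, -0.0820000022649765], [0.4440000057220459, -0.08299999684095383], [0.4490000009536743, 0.06700000166893005], [0.4269999861717224, 0.06700000166893005]]
red 812 [0.4623 0.1036] [0.053 0.032] z 0.0224 corners [[0.4350000023841858, 0.08799999952316284], [0.46299999952316284, 0.07199999690055847], [0.48899999260902405, 0.11900000274181366], [0.4620000123977661, 0.13500000536441803]]
wood 2254 [ 0.5522 -0.0936] [0.151 0.03 ] z 0.0225 corners [[0.47699999809265137, -0.07900000363588333], [0.47699999809265137, -0.10999999940395355], [0.628000020980835, -0.1080000028014183], [0.6269999742507935, -0.07699999958276749]]
glassA top 99 ((0.5426183342933655, 0.12311582267284393), 0.013475275598466396)
```

View pics/w3.png

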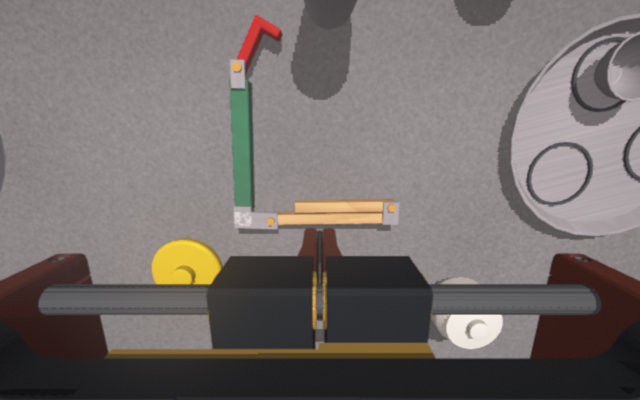

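The short bar lies against the long one (bars at (340,208) and (330,219)) and the iron bar hasn't moved. Next I go round to the outer side of the long bar.

Call:
drive_tool --deltas "-5 3 2 0 0 0 255;-8.5 5.5 6 0 0 0 255;-8.5 5.5 12 0 0 0 255;-8.5 5.5 18 0 0 0 255;-8.5 5.5 20.3 0 0 0 255;-8.5 5.5 20.3 0 0 0 255"

```text
clock: 5.75
eef_pos: [0.5817, -0.1423, 0.004]
eef_rot: [-3.136, -0.0, 1.571]
contact_force: [0.1, 0.0, -0.9]
finger_gap: -0.004
gripper_force: 0.0
```

Call:
drive_tool --deltas "1 0 -0.5 0 0 0 255;2.5 0 -0.5 0 0 0 255;4.3 0.1 -0.5 0 0 0 255;6.1 0.1 -0.5 0 0 0 255;8 -0.4 -0.5 0 0 0 255;9.8 -1.1 -0.5 0 0 0 255;11.4 -2.2 -0.5 0 0 0 255;12.9 -3.6 -0.5 0 0 0 255;13.8 -4.9 -0.5 0 0 0 255;14.7 -6.3 -0.5 0 0 0 255;15.2 -7.7 -0.5 0 0 0 255;15.2 -7.7 -0.5 0 0 0 255"

```text
clock: 7.25
eef_pos: [0.5052, 0.0096, 0.0124]
eef_rot: [-3.139, -0.001, 1.571]
contact_force: [0.4, 0.4, 0.7]
finger_gap: 0.005
gripper_force: 0.0
```

```bash
python3 look.py w4
```

```text
tcp [0.5052 0.0096 0.0124] [-3.139e+00 -1.000e-03  1.571e+00] [-0.48  0.55  0.48  2.09 -0.44  0.61  0.3 ] t 7.25
green 4797 [0.4277 0.0298] [0.022 0.084] z 0.0226 corners [[0.4090000092983246, 0.0689999982714653], [0.42399999499320984, -0.014000000432133675], [0.44600000977516174, -0.009999999776482582], [0.4309999942779541, 0.0729999989271164]]
green 305 [ 0.4329 -0.045 ] [0.007 0.026] z 0.0226 corners [[0.42800000309944153, -0.03200000151991844], [0.4300000071525574, -0.057999998331069946], [0.43799999356269836, -0.057999998331069946], [0.4350000023841858, -0.03200000151991844]]
red 4490 [0.4307 0.1145] [0.063 0.031] z 0.0223 corners [[0.39899998903274536, 0.0989999994635582], [0.42399999499320984, 0.07999999821186066], [0.4620000123977661, 0.12999999523162842], [0.43799999356269836, 0.14900000393390656]]
wood 390 [0.4174 0.0836] [0.01  0.012] z 0.0286 corners [[0.41100001335144043, 0.07900000363588333], [0.42399999499320984, 0.07900000363588333], [0.42399999499320984, 0.08799999952316284], [0.41100001335144043, 0.08900000154972076]]
wood 327 [0.4729 0.0665] [0.011 0.01 ] z 0.0286 corners [[0.46700000762939453, 0.07100000232458115], [0.46799999475479126, 0.061000000685453415], [0.4790000021457672, 0.06199999898672104], [0.4779999852180481, 0.07199999690055847]]
wood 2184 [0.4723 0.0303] [0.051 0.014] z 0.0225 corners [[0.46399998664855957, 0.004999999888241291], [0.4790000021457672, 0.004000000189989805], [0.47999998927116394, 0.0560000017285347], [0.4659999907016754, 0.0560000017285347]]
wood 2058 [0.4882 0.0311] [0.049 0.014] z 0.0226 corners [[0.47999998927116394, 0.007000000216066837], [0.49399998784065247, 0.006000000052154064], [0.4959999918937683, 0.054999999701976776], [0.4819999933242798, 0.0560000017285347]]
```

Pushing turned the iron bar about 11° counter-clockwise, leaving the long bar about 0.2 rad open. Squeezing both bars between the fingers will finish the fold without a net push.

Call:
drive_tool --deltas "0 1 0 0 0 0 255;0 1 -4 0 0 0 150;-1 -3 -7 0 0 -4 0;-2 -4.6 -7 0 0 -4 0;-2 -4.6 -7 0 0 -4 0;-2 -4.6 -7 0 0 -4 0;-2 -4.6 -7 0 0 -4 0;-2 -4.6 -7 0 0 -4 0"

```text
clock: 8.3
eef_pos: [0.4615, -0.0111, 0.0822]
eef_rot: [-3.141, 0.0, 1.64]
contact_force: [-0.9, -0.0, -0.7]
finger_gap: 0.762
gripper_force: 0.0
```

```bash
python3 look.py w5; python3 -c "
from h import *
print(robot.get_obs()['finger_gap'])"
```

```text
tcp [ 0.4615 -0.0111  0.0822] [-3.141  0.     1.64 ] [-0.55  0.36  0.57  2.15 -0.3   0.7   0.3 ] t 8.3
green 4246 [ 0.4329 -0.0024] [0.021 0.148] z 0.0227 corners [[0.4099999964237213, 0.0689999982714653], [0.4350000023841858, -0.07699999958276749], [0.4560000002384186, -0.0729999989271164], [0.4309999942779541, 0.07199999690055847]]
red 1939 [0.4371 0.112 ] [0.053 0.032] z 0.0225 corners [[0.414000004529953, 0.09200000017881393], [0.4449999928474426, 0.0820000022649765], [0.46000000834465027, 0.13199999928474426], [0.42899999022483826, 0.1420000046491623]]
wood 179 [0.418  0.0834] [0.01 0.01] z 0.0287 corners [[0.41200000047683716, 0.08799999952316284], [0.414000004529953, 0.07800000160932541], [0.42399999499320984, 0.07900000363588333], [0.421999990940094, 0.08900000154972076]]
wood 164 [0.4733 0.0665] [0.01  0.009] z 0.0287 corners [[0.46799999475479126, 0.07100000232458115], [0.4690000116825104, 0.061000000685453415], [0.4790000021457672, 0.06199999898672104], [0.4779999852180481, 0.07199999690055847]]
wood 2360 [ 0.4712 -0.0008] [0.114 0.014] z 0.0226 corners [[0.4620000123977661, -0.057999998331069946], [0.47600001096725464, -0.057999998331069946], [0.47999998927116394, 0.0560000017285347], [0.4659999907016754, 0.05700000002980232]]
wood 2625 [ 0.4868 -0.0104] [0.132 0.014] z 0.0225 corners [[0.47699999809265137, -0.07599999755620956], [0.492000013589859, -0.07699999958276749], [0.4959999918937683, 0.0560000017285347], [0.4819999933242798, 0.0560000017285347]]
glassA top 599 ((0.5440270304679871, 0.1248377114534378), 0.0171861220151186)
0.8071985684223376
```

View pics/w5.png

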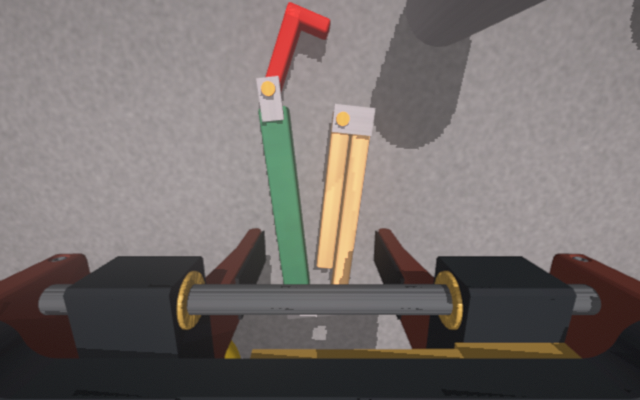

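The picture shows the iron bar (285,200) and the parallel wooden bars (340,200) between the open fingers, with clearance on both sides. Descending and squeezing.

Call:
drive_tool --deltas "0 -0.2 4 0 0 0 0;0 -0.2 7.1 0 0 0 0;0 -0.2 7.1 0 0 0 0;0 -0.2 7.1 0 0 0 50;0 -0.2 7.1 0 0 0 70;0 -0.2 7.1 0 0 0 90;0 -0.2 7.1 0 0 0 130;0 -0.2 7.1 0 0 0 130;0 -0.2 7.1 0 0 0 130;0 -0.2 7.1 0 0 0 130;0 -0.2 7.1 0 0 0 130"

```text
clock: 9.72
eef_pos: [0.4586, -0.0109, 0.0125]
eef_rot: [-3.141, -0.001, 1.641]
contact_force: [-4.3, 0.7, 8.4]
finger_gap: 0.614
gripper_force: 29.5
```

```bash
python3 look.py w6
```

```text
tcp [ 0.4586 -0.0109  0.0125] [-3.141e+00 -1.000e-03  1.641e+00] [-0.46  0.49  0.47  2.2  -0.43  0.54  0.41] t 9.72
green 6221 [0.4381 0.0191] [0.022 0.107] z 0.0227 corners [[0.41999998688697815, 0.07100000232458115], [0.4350000023841858, -0.03500000014901161], [0.4560000002384186, -0.03200000151991844], [0.44200000166893005, 0.07400000095367432]]
green 1065 [ 0.4504 -0.0657] [0.022 0.025] z 0.0226 corners [[0.43799999356269836, -0.054999999701976776], [0.4410000145435333, -0.07999999821186066], [0.46299999952316284, -0.07699999958276749], [0.45899999141693115, -0.052000001072883606]]
red 1541 [0.4371 0.1057] [0.031 0.012] z 0.0225 corners [[0.4259999990463257, 0.09300000220537186], [0.43799999356269836, 0.08900000154972076], [0.4480000138282776, 0.11800000071525574], [0.4359999895095825, 0.12200000137090683]]
wood 410 [0.4294 0.085 ] [0.01  0.011] z 0.0287 corners [[0.421999990940094, 0.08500000089406967], [0.4300000071525574, 0.07699999958276749], [0.43700000643730164, 0.08500000089406967], [0.42899999022483826, 0.09200000017881393]]
wood 343 [0.4528 0.0616] [0.01 0.01] z 0.0288 c
[... 426 characters left out ...]
.46   0.0095] [0.014 0.085] z 0.0226 corners [[0.44699999690055847, 0.050999999046325684], [0.45899999141693115, -0.032999999821186066], [0.4729999899864197, -0.03200000151991844], [0.460999995470047, 0.052000001072883606]]
wood 255 [ 0.4689 -0.0575] [0.014 0.009] z 0.0225 corners [[0.4620000123977661, -0.05400000140070915], [0.46299999952316284, -0.06300000101327896], [0.47600001096725464, -0.061000000685453415], [0.4749999940395355, -0.052000001072883606]]
wood 753 [ 0.4862 -0.0648] [0.014 0.028] z 0.0225 corners [[0.47699999809265137, -0.052000001072883606], [0.48100000619888306, -0.07999999821186066], [0.4950000047683716, -0.07800000160932541], [0.4909999966621399, -0.05000000074505806]]
```

The grip reads 54 mm and all bars are parallel, so the fold is complete with the hook open. Now I release and go round to the hook's outer side, with the thin side of the gripper's body toward glass A.

Call:
drive_tool --deltas "0 0 0 0 0 0 60;0 0 0 0 0 0 30;0 0 -4 0 0 0 30;0 0 -10 0 0 0 30;4 -1 -11 0 0 10 255;8 -2 -11 0 0 20 255;12 -3.2 -11 0 0 30 255;14.7 -4.2 -11 0 0 40 255;14.7 -4.2 -11 0 0 50 255;14.7 -4.2 -11 0 0 60 255;14.7 -4.2 -11 0 0 63.4 255;14.7 -4.2 -11 0 0 63.4 255"

```text
clock: 11.28
eef_pos: [0.4072, 0.1326, 0.1218]
eef_rot: [3.142, -0.001, 0.534]
contact_force: [0.8, 0.4, -0.0]
finger_gap: 0.02
gripper_force: 0.0
```

```bash
python3 look.py w7
```

```text
tcp [0.4072 0.1326 0.1218] [ 3.142e+00 -1.000e-03  5.340e-01] [-1.16  0.27  0.87  2.2  -0.29  0.78 -1.13] t 11.28
green 2898 [ 0.442  -0.0024] [0.022 0.152] z 0.0225 corners [[0.42100000381469727, 0.07199999690055847], [0.44200000166893005, -0.07900000363588333], [0.46299999952316284, -0.07599999755620956], [0.4429999887943268, 0.07400000095367432]]
red 897 [0.4498 0.1131] [0.052 0.031] z 0.0225 corners [[0.4269999861717224, 0.09399999678134918], [0.4560000002384186, 0.08399999886751175], [0.4729999899864197, 0.13300000131130219], [0.4429999887943268, 0.14300000667572021]]
wood 1904 [ 0.4796 -0.0152] [0.014 0.136] z 0.0224 corners [[0.46399998664855957, 0.050999999046325684], [0.4819999933242798, -0.08399999886751175], [0.4959999918937683, -0.0820000022649765], [0.47699999809265137, 0.05299999937415123]]
wood 1590 [ 0.462  -0.0054] [0.014 0.113] z 0.0224 corners [[0.4480000138282776, 0.05000000074505806], [0.4620000123977661, -0.06199999898672104], [0.47600001096725464, -0.05999999865889549], [0.4620000123977661, 0.050999999046325684]]
glassA top 2885 ((0.5426249504089355, 0.15335428714752197), 0.03518831357359886)
```

View pics/w7.png

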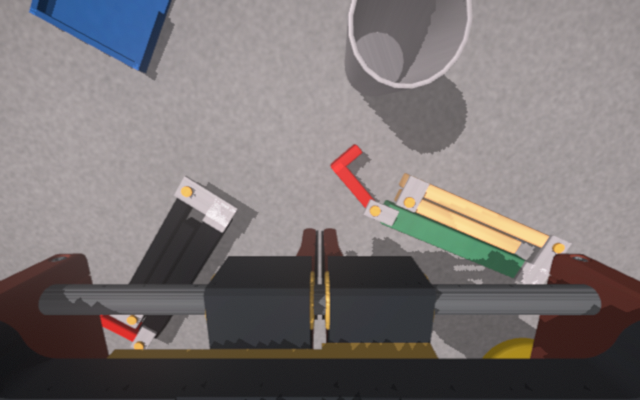

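The picture shows the bars still folded at (480,215) and the hook open at (350,180). Glass A is at (410,40) and the black look-alike at (185,250) is well clear of the descent. Pushing the hook shut.

Call:
drive_tool --deltas "0 0 6 0 0 0 255;0 0 11 0 0 0 255;0 0 11 0 0 0 255;1 1.1 11 0 0 0 255;1.7 1.5 11 0 0 0 255;2.4 2 11 0 0 0 255;2.9 2.7 11 0 0 0 255;3.4 3.4 11 0 0 0 255;3.8 4.2 11 0 0 0 255;3.9 4.7 11 0 0 0 255;3.8 5 11 0 0 0 255;3.8 5 11 0 0 0 255"

```text
clock: 12.82
eef_pos: [0.4656, 0.1085, 0.0117]
eef_rot: [3.141, -0.001, 0.533]
contact_force: [0.1, -0.3, -0.2]
finger_gap: 0.002
gripper_force: 0.1
```

```bash
python3 look.py w8 | grep -v glass
```

```text
tcp [0.4656 0.1085 0.0117] [ 3.141e+00 -1.000e-03  5.330e-01] [-0.82  0.55  0.64  2.16 -0.58  0.6  -0.8 ] t 12.82
green 593 [ 0.4477 -0.0032] [0.012 0.044] z 0.0223 corners [[0.4390000104904175, 0.017999999225139618], [0.4449999928474426, -0.026000000536441803], [0.4560000002384186, -0.024000000208616257], [0.45100000500679016, 0.01899999938905239]]
red 1205 [0.4861 0.0849] [0.017 0.036] z 0.0223 corners [[0.4699999988079071, 0.09600000083446503], [0.4880000054836273, 0.06499999761581421], [0.5019999742507935, 0.07400000095367432], [0.48399999737739563, 0.10400000214576721]]
wood 3650 [ 0.4701 -0.0113] [0.034 0.077] z 0.0224 corners [[0.4490000009536743, 0.02500000037252903], [0.4580000042915344, -0.052000001072883606], [0.492000013589859, -0.04800000041723251], [0.4819999933242798, 0.028999999165534973]]
```

Call:
drive_tool --deltas "-0.1 0.3 0 0 0 0 255;-0.2 0.6 0 0 0 0 255;-0.3 0.8 0 0 0 0 255;-0.4 1 0 0 0 0 255;-0.4 1 0 0 0 0 255"

```text
clock: 13.5
eef_pos: [0.467, 0.0978, 0.0117]
eef_rot: [3.141, -0.0, 0.533]
contact_force: [1.4, 4.4, -0.0]
finger_gap: 0.008
gripper_force: 1.7
```

```bash
python3 look.py w9 | grep -v glass
```

```text
tcp [0.467  0.0978 0.0117] [ 3.141 -0.     0.533] [-0.8   0.55  0.64  2.16 -0.58  0.6  -0.78] t 13.5
green 400 [ 0.4473 -0.0111] [0.01  0.034] z 0.0221 corners [[0.4410000145435333, 0.006000000052154064], [0.4440000057220459, -0.028999999165534973], [0.45399999618530273, -0.02800000086426735], [0.44999998807907104, 0.006000000052154064]]
red 1192 [0.4876 0.0741] [0.016 0.036] z 0.0223 corners [[0.47200000286102295, 0.08500000089406967], [0.48899999260902405, 0.05400000140070915], [0.5040000081062317, 0.06300000101327896], [0.4860000014305115, 0.09399999678134918]]
wood 3669 [ 0.4688 -0.0241] [0.033 0.08 ] z 0.0224 corners [[0.4480000138282776, 0.014000000432133675], [0.4569999873638153, -0.06599999964237213], [0.48899999260902405, -0.06199999898672104], [0.48100000619888306, 0.017000000923871994]]
```

Call:
drive_tool --deltas "0.5 -1.2 0 0 0 0 255;0.5 -1.2 -5 0 0 0 255;0.5 -1.2 -11 0 0 -10 200;-1 2 -13 0 0 -20 100;-3 5 -13 0 0 -30 0;-5 8 -13 0 0 -40 0;-6 10.2 -13 0 0 -50 0;-6 10.2 -13 0 0 -60 0;-6 10.2 -13 0 0 -67 0;-6 10.2 -13 0 0 -67 0;-6 10.2 -13 0 0 -67 0"

```text
clock: 14.92
eef_pos: [0.4669, -0.0202, 0.1415]
eef_rot: [-3.141, 0.0, 1.7]
contact_force: [-0.2, 0.3, -0.2]
finger_gap: 0.982
gripper_force: 0.0
```

```bash
python3 look.py w10; python3 - <<'E'
from h import *
f=eyes.grab_frame("top");W=cloud(f);hsv=cv2.cvtColor(f["img"],cv2.COLOR_BGR2HSV)
m=np.zeros((400,640),bool);m[165:240,365:412]=1
m&=(hsv[...,0]>45)&(hsv[...,0]<90)&(hsv[...,1]>80)
P=W[m][:,:2].astype(np.float32);print("tray",cv2.minAreaRect(P))
E
```

```text
tcp [ 0.4669 -0.0202  0.1415] [-3.141  0.     1.7  ] [-0.57  0.27  0.61  2.09 -0.2   0.84  0.29] t 14.93
green 2726 [ 0.441  -0.0121] [0.02  0.151] z 0.0226 corners [[0.4230000078678131, 0.06199999898672104], [0.43799999356269836, -0.08799999952316284], [0.4580000042915344, -0.0860000029206276], [0.4440000057220459, 0.06400000303983688]]
red 966 [0.4663 0.0694] [0.05  0.031] z 0.0226 corners [[0.4399999976158142, 0.0820000022649765], [0.4429999887943268, 0.050999999046325684], [0.49300000071525574, 0.0560000017285347], [0.49000000953674316, 0.08699999749660492]]
wood 1482 [ 0.461  -0.0153] [0.014 0.114] z 0.0226 corners [[0.4490000009536743, 0.04100000113248825], [0.45899999141693115, -0.0729999989271164], [0.4729999899864197, -0.07100000232458115], [0.46299999952316284, 0.041999999433755875]]
wood 1712 [ 0.478  -0.0243] [0.014 0.135] z 0.0226 corners [[0.4650000035762787, 0.041999999433755875], [0.4779999852180481, -0.09200000017881393], [0.4909999966621399, -0.09099999815225601], [0.4779999852180481, 0.0430000014603138]]
glassA top 1724 ((0.5436431169509888, 0.14049655199050903), 0.03116903081536293)
tray ((0.48430734872817993, -0.376859188079834), (0.22959139943122864, 0.08842583000659943), 9.511431694030762)
```

View pics/w10.png

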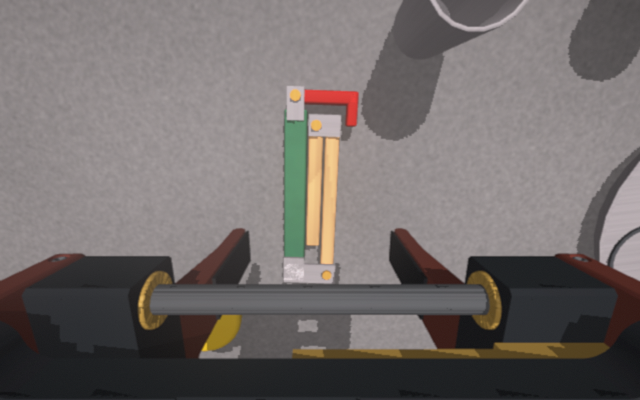

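The picture shows the hook shut over the bar ends (330,100), with arm and iron bar both at 5.7°, so hook ≈ 0. Glass A is untouched. Gripping across the bundle.

Call:
drive_tool --deltas "0.8 -0.9 5 0 0 1.7 0;0.8 -0.9 11 0 0 1.7 0;0.8 -0.9 13.4 0 0 1.7 0;0.8 -0.9 13.4 0 0 1.7 0;0.8 -0.9 13.4 0 0 1.7 80;0.8 -0.9 13.4 0 0 1.7 150;0.8 -0.9 13.4 0 0 1.7 150;0.8 -0.9 13.4 0 0 1.7 150;0.8 -0.9 13.4 0 0 1.7 150;0.8 -0.9 13.4 0 0 1.7 150"

```text
clock: 16.27
eef_pos: [0.4567, -0.0134, 0.0082]
eef_rot: [-3.141, -0.001, 1.673]
contact_force: [-2.4, 0.6, 8.5]
finger_gap: 0.61
gripper_force: 30.0
```

```bash
python3 look.py w11|grep -v glass; python3 - <<'E'
from h import *
a=np.load("w10.npz");W=a["W"]  # tray rims seen from overhead picture
f=np.load("top0.npz");W=f["W"];hsv=cv2.cvtColor(f["img"],cv2.COLOR_BGR2HSV)
m=np.zeros((400,640),bool);m[165:240,365:412]=1
m&=(hsv[...,0]>45)&(hsv[...,0]<90)&(hsv[...,1]>60)
P=W[m];x,y=P[:,0],P[:,1];print("mean",P.mean(0))
for q in(1,50,99):print(q,np.percentile(x,q),np.percentile(y,q))
X=P[:,:2]-P[:,:2].mean(0);w,v=np.linalg.eigh(X.T@X);print("axis deg",np.degrees(np.arctan2(v[1,1],v[0,1])))
E
```

```text
tcp [ 0.4567 -0.0134  0.0082] [-3.141e+00 -1.000e-03  1.673e+00] [-0.45  0.49  0.46  2.2  -0.43  0.53  0.45] t 16.27
green 5871 [0.4378 0.0147] [0.022 0.097] z 0.0227 corners [[0.421999990940094, 0.06199999898672104], [0.4320000112056732, -0.03500000014901161], [0.45399999618530273, -0.032999999821186066], [0.4440000057220459, 0.06400000303983688]]
green 1154 [ 0.4461 -0.066 ] [0.021 0.027] z 0.0226 corners [[0.4339999854564667, -0.05400000140070915], [0.43700000643730164, -0.07999999821186066], [0.4580000042915344, -0.07800000160932541], [0.45500001311302185, -0.052000001072883606]]
red 3647 [0.4666 0.069 ] [0.051 0.031] z 0.0226 corners [[0.4399999976158142, 0.0820000022649765], [0.4429999887943268, 0.050999999046325684], [0.49399998784065247, 0.0560000017285347], [0.4909999966621399, 0.08699999749660492]]
wood 414 [0.432  0.0757] [0.01  0.011] z 0.0287 corners [[0.42500001192092896, 0.07500000298023224], [0.43299999833106995, 0.06800000369548798], [0.4390000104904175, 0.07599999755620956], [0.4309999942779541, 0.08299999684095383]]
wood 351 [0.4547 0.0515] [0.01 0.01] z 0.0287 cor
[... 490 characters left out ...]
57, 0.041999999433755875], [0.47200000286102295, -0.03200000151991844], [0.4869999885559082, -0.029999999329447746], [0.47999998927116394, 0.04399999976158142]]
wood 604 [ 0.4656 -0.0624] [0.014 0.021] z 0.0225 corners [[0.4580000042915344, -0.05299999937415123], [0.46000000834465027, -0.07400000095367432], [0.4740000069141388, -0.07199999690055847], [0.47099998593330383, -0.050999999046325684]]
wood 783 [ 0.482  -0.0645] [0.014 0.029] z 0.0225 corners [[0.4740000069141388, -0.050999999046325684], [0.47699999809265137, -0.07999999821186066], [0.49000000953674316, -0.07800000160932541], [0.4869999885559082, -0.04899999871850014]]
mean [nan nan nan]
1 nan nan
50 nan nan
99 nan nan
axis deg nan
```

The grip is firm (54 mm, 30 N). Lifting, turning lengthwise to the tray and going to a hover for a close look.

Call:
drive_tool --deltas "0 0 -3 0 0 0 150;0 0 -8 0 0 0 150;-2 0 -13 0 0 9 150;-6 -1 -16 0 0 19 150;-10 -2 -19 0 0 29 150;-15 -4 -19 0 0 39 150;-20 -5 -19 0 0 49 150;-25 -7 -19 0 0 59 150;-30 -8 -19 0 0 69 150;-34.8 -9.3 -19 0 0 79 150;-34.8 -9.3 -19 0 0 89 150;-34.8 -9.3 -19 0 0 95.9 150"

```text
clock: 17.82
eef_pos: [0.3989, -0.3693, 0.1966]
eef_rot: [-3.14, 0.002, -0.007]
contact_force: [0.1, 0.1, -7.7]
finger_gap: 0.608
gripper_force: 30.0
```

```bash
cat > tray.py <<'E'
import sys
from h import *
o=robot.get_obs();f=eyes.grab_frame("wrist");W=cloud(f,wristT(f,o));cv2.imwrite(f"pics/{sys.argv[1]}.png",f["img"])
print(np.round(o["eef_pos"],4),np.round(o["eef_rot"],3),np.round(o["joints"],2),o["clock"],o["finger_gap"],o["gripper_force"])
hsv=cv2.cvtColor(f["img"],cv2.COLOR_BGR2HSV);H,S=hsv[...,0],hsv[...,1]
g=(H>45)&(H<90)&(S>60)
for n,lo,hi in(("floor",.0,.0075),("rim",.009,.016)):
    m=g&(W[...,2]>lo)&(W[...,2]<hi);P=W[m];print(n,len(P),*[np.round(P[:,i][[P[:,i].argmin(),P[:,i].argmax()]],4) for i in(0,1)] if len(P) else "")
    if len(P)>50: r=cv2.minAreaRect(P[:,:2].astype(np.float32));print(r,np.round(cv2.boxPoints(r),4).tolist())
h=g|((H<6)|(H>174))&(S>110)
P=W[h&(W[...,2]>.03)&(W[...,2]<.35)]
if len(P): r=cv2.minAreaRect(P[:,:2].astype(np.float32));print("held",r,np.median(P[:,2]))
E
python3 tray.py w12
```

```text
[ 0.3989 -0.3693  0.1966] [-3.14e+00  2.00e-03 -7.00e-03] [-0.15  0.49  1.12  1.87 -0.49  1.1  -0.42] 17.825 0.6075112097931592 29.989563524723053
floor 5625 [0.3778 0.5939] [-0.426  -0.3308]
((0.4867430031299591, -0.3803912401199341), (0.21617391705513, 0.09497865289449692), 2.0877585411071777) [[0.37700000405311584, -0.336899995803833], [0.3804999887943268, -0.4318000078201294], [0.5964999794960022, -0.4239000082015991], [0.5929999947547913, -0.32899999618530273]]
rim 1051 [0.3736 0.5983] [-0.4261 -0.3303]
((0.4859465956687927, -0.37826696038246155), (0.22478078305721283, 0.09578611701726913), 0.06102427467703819) [[0.3734999895095825, -0.3305000066757202], [0.3736000061035156, -0.4262999892234802], [0.5983999967575073, -0.4259999990463257], [0.5982999801635742, -0.3303000032901764]]
held ((0.4223451018333435, -0.3716433048248291), (0.12567012012004852, 0.15381918847560883), 37.99471664428711) 0.21249069719236008
```

View pics/w12.png

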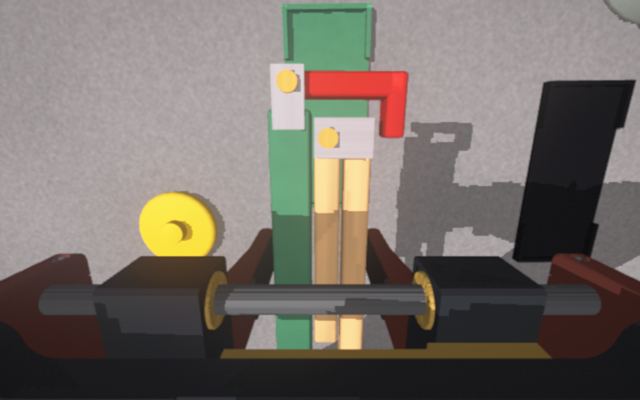

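The trivet is held, hooked and aligned (hook (350,85)) and the green tray is below it. The measured tray is 0.225 x 0.096 centred at (0.486, -0.378), axis 0°, which matches. Going over it and down to a hover.

Call:
drive_tool --deltas "4.5 0.1 0 0 0 -0.4 150;8.8 0.1 2 0 0 -0.4 150;8.8 0.1 7 0 0 -0.4 150;8.8 0.1 12 0 0 -0.4 150;8.8 0.1 14.7 0 0 -0.4 150;8.8 0.1 14.7 0 0 -0.4 150;8.8 0.1 14.7 0 0 -0.4 150"

```text
clock: 18.75
eef_pos: [0.4886, -0.3707, 0.0516]
eef_rot: [3.141, -0.001, 0.007]
contact_force: [0.3, -0.2, -6.8]
finger_gap: 0.609
gripper_force: 30.0
```

```bash
python3 tray.py w13;python3 look.py w13b|head -1
```

```text
[ 0.4886 -0.3707  0.0516] [ 3.141e+00 -1.000e-03  7.000e-03] [-0.02  0.76  0.89  1.82 -0.73  0.93 -0.36] 18.75 0.6086541664798963 29.991352558135986
floor 2584 [0.376 0.578] [-0.426  -0.3304]
((0.47696739435195923, -0.37841710448265076), (0.20208953320980072, 0.09525613486766815), 0.3716394007205963) [[0.37560001015663147, -0.3314000070095062], [0.37619999051094055, -0.42669999599456787], [0.5782999992370605, -0.4253999888896942], [0.5777000188827515, -0.33009999990463257]]
rim 1328 [0.376 0.598] [-0.4266 -0.3303]
((0.486825555562973, -0.37841957807540894), (0.22193865478038788, 0.09544046968221664), 0.26953965425491333) [[0.37560001015663147, -0.3312000036239624], [0.37610000371932983, -0.42669999599456787], [0.5979999899864197, -0.42559999227523804], [0.597599983215332, -0.3301999866962433]]
held ((0.5112617611885071, -0.3730584979057312), (0.12563318014144897, 0.1555078774690628), 40.24008560180664) 0.06728077500079974
tcp [ 0.4889 -0.3709  0.0521] [ 3.141e+00 -2.000e-03  7.000e-03] [-0.02  0.76  0.89  1.82 -0.73  0.93 -0.36] t 18.8
```

View pics/w13.png

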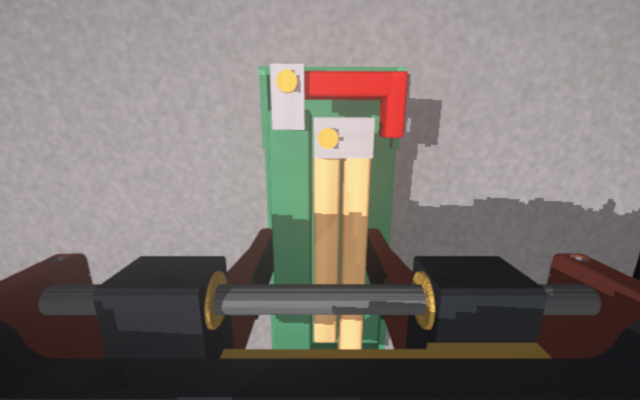

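Placed squarely over the tray: hook at (350,85) is inside the far rim, with sides symmetric within about 1 mm. Lowering gently after a 2 mm correction.

Call:
drive_tool --deltas "-0.2 -0.1 0.8 0 0 0.3 150;-0.2 -0.1 1.6 0 0 0.3 150;-0.2 -0.1 2.4 0 0 0.3 150;-0.2 -0.1 3 0 0 0.3 150;-0.2 -0.1 3.4 0 0 0.3 150;-0.2 -0.1 3.7 0 0 0.3 150;-0.2 -0.1 3.9 0 0 0.3 150;-0.2 -0.1 4 0 0 0.3 150;-0.2 -0.1 4 0 0 0.3 150;-0.2 -0.1 4 0 0 0.3 150"

```text
clock: 20.1
eef_pos: [0.4863, -0.3694, 0.0123]
eef_rot: [-3.141, -0.001, 0.001]
contact_force: [-4.6, 3.7, 9.5]
finger_gap: 0.607
gripper_force: 30.0
```

Call:
drive_tool --deltas "0 0 0 0 0 0 70;0 0 0 0 0 0 40;0 0 0 0 0 0 40;0 0 0 0 0 0 40;0 0 -3 0 0 0 40;0 0 -8 0 0 0 40;-3 0 -13 0 0 0 40;-8 0 -16 0 0 0 40;-8 0 -16 0 0 0 40;-8 0 -16 0 0 0 40"

```text
clock: 21.35
eef_pos: [0.4071, -0.369, 0.1705]
eef_rot: [-3.141, -0.001, 0.002]
contact_force: [0.6, -0.4, -1.7]
finger_gap: 0.844
gripper_force: 0.0
```

```bash
sed 's/W\[...,2\]>.014/W[...,2]>.020/;s/<.032)/<.036)/;s/W\[...,1\]>-.16/W[...,1]>-.5/' look.py > look2.py; python3 look2.py w14; python3 tray.py w15
```

```text
tcp [ 0.4071 -0.369   0.1705] [-3.141e+00 -1.000e-03  2.000e-03] [-0.13  0.53  1.08  1.89 -0.54  1.05 -0.39] t 21.35
green 2786 [ 0.4873 -0.353 ] [0.021 0.146] z 0.0267 corners [[0.41499999165534973, -0.3630000054836273], [0.5600000023841858, -0.3630000054836273], [0.5600000023841858, -0.34299999475479126], [0.41499999165534973, -0.34200000762939453]]
red 1015 [ 0.567  -0.3874] [0.032 0.05 ] z 0.0266 corners [[0.5509999990463257, -0.3630000054836273], [0.5509999990463257, -0.41200000047683716], [0.5830000042915344, -0.41200000047683716], [0.5830000042915344, -0.3619999885559082]]
wood 1513 [ 0.484  -0.3733] [0.014 0.115] z 0.0266 corners [[0.4269999861717224, -0.3799999952316284], [0.5410000085830688, -0.38100001215934753], [0.5410000085830688, -0.367000013589859], [0.4269999861717224, -0.3659999966621399]]
wood 1767 [ 0.474  -0.3895] [0.014 0.135] z 0.0266 corners [[0.40700000524520874, -0.3959999978542328], [0.5410000085830688, -0.3970000147819519], [0.5410000085830688, -0.382999986410141], [0.40700000524520874, -0.38199999928474426]]
[ 0.4072 -0.3688  0.1701] [-3.141e+00  0.000e+0
[... 171 characters left out ...]
363), (0.21694576740264893, 0.09533148258924484), 0.28760504722595215) [[0.37619999051094055, -0.33149999380111694], [0.3767000138759613, -0.426800012588501], [0.5935999751091003, -0.42579999566078186], [0.5931000113487244, -0.3303999900817871]]
rim 1745 [0.3352 0.5981] [-0.6335 -0.3302]
((0.4723764955997467, -0.48276638984680176), (0.33345285058021545, 0.23444315791130066), 82.81156921386719) [[0.3352000117301941, -0.6334999799728394], [0.567799985408783, -0.6628999710083008], [0.609499990940094, -0.3319999873638153], [0.37689998745918274, -0.302700012922287]]
held ((0.4184193015098572, -0.3704761862754822), (0.04444011300802231, 0.15923181176185608), 0.4870389699935913) 0.26869917335077764
```

View pics/w14.png

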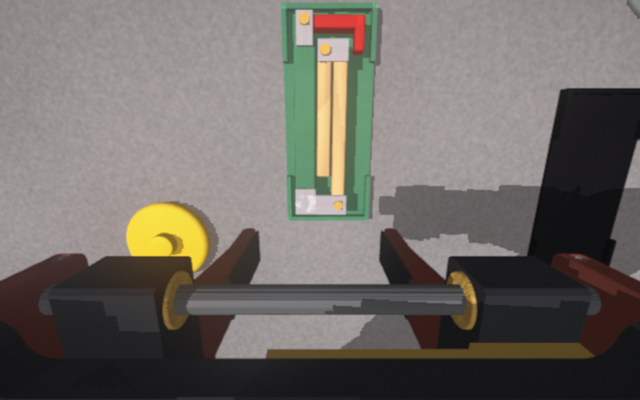

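The trivet lies flat in the green tray (top at 26.6 mm = 4 + 22.6), aligned to 0°, middle within about 3 mm, hook shut at (340,30). Glasses and lid are where they were and the arm is clear. Handing in.

```bash
python3 -c "
from bench import hand_in
print(hand_in())"
```

```text
the job is handed in; nothing more can be done
None
```

The trivet is folded, hooked and lying flat and square in the green tray; I let go of it and handed the job in at about 21 s, though the system gave no verdict.

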